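# Press the blue label holder home behind the shelf lip

### The job

Lift the blue label holder out of the stand and, with its card facing out and in front of the blue tip box, touch its back flat against the front face of the bench shelf above the lip. Then slide it down behind the lip, against the spring, until it is fully home on the channel floor, without forcing it. Finish while still holding it pressed home with the gripper (the spring would lift it again), and leave the other holders, the boxes and the rest of the bench as they are.

Things in the scene. Friction and masses are not known exactly. Their poses are not given: they have to be found in the camera images.
- holder_blue: the label holder to fit, about 80 g: white plate 6 thick (x) x 80 wide (y) x 90 tall, blue card on its front, topped by a blue grip tab 28 wide (y) x 10 thick (x = -7 to 3) x 42 tall (132 in all). Origin: centre of the plate's underside; x points out of its back (the card faces -x), z up. At the start it stands upright in one of the stand's three slots.
- holder_blue_left (a point): point on the blue holder, at the +y end of the plate's upper edge (40 from its middle, 90 up)
- holder_red: leave alone; white plate 6 thick (x) x 80 wide (y) x 90 tall, red card on its front, topped by a red grip tab 28 wide (y) x 10 thick (x = -7 to 3) x 42 tall (132 in all). Origin: centre of the plate's underside; x points out of its back (the card faces -x), z up.
- holder_yellow: leave alone; white plate 6 thick (x) x 80 wide (y) x 90 tall, yellow card on its front, topped by a yellow grip tab 28 wide (y) x 10 thick (x = -7 to 3) x 42 tall (132 in all). Origin: centre of the plate's underside; x points out of its back (the card faces -x), z up.
- stand: fixed grey block 105 (x) x 100 (y) x 35 tall, with three slots 8 wide that run along y at x = -35, 0 and +35 mm; slot floor 8 mm above the table; holders stand in the slots and lift straight out. Origin: centre of its underside.
- shelf: fixed bench shelf, 380 wide (y), top 120 above the table. Origin: on the table under the middle of its front face; x points into the shelf, so the upright front face is the plane x = 0, up to z = 120. In front of the face runs a channel, open upward, parted by grey dividers (20 wide, up to z = 66) into three bays 100 wide, centred at y = -120, 0, 120. The tip boxes' fronts stand 58 behind the face.
- lip (a point): middle of the lip's inner top edge (shelf frame x = -9, z = 61). The aluminium lip's inner side stands 9 mm in front of the face (the plate is 6 thick) from the channel floor, z = 35, up to z = 61; above that it flares outward to x = -18, z = 72.
- spring (a point): top of the middle bay's orange spring plunger, at rest (shelf frame y = 0, z = 45); each bay has one like it. It stands 10 mm above the channel floor, yields downward, pushing back with about 3.6 N when first touched and 6.6 N when the plate meets the rigid floor: there the holder is home, its origin at z = 35, x between -6 and -3. Released, the holder is lifted again.
- box_blue: blue tip box, 84 x 112 x 60 mm, standing loose on the shelf behind one of the three bays; origin: centre of its underside, x and y as the shelf's; its bay is the one where the holder goes
- box_red: red tip box, 84 x 112 x 60 mm, standing loose on the shelf behind one of the three bays; origin: centre of its underside, x and y as the shelf's; leave alone
- box_yellow: yellow tip box, 84 x 112 x 60 mm, standing loose on the shelf behind one of the three bays; origin: centre of its underside, x and y as the shelf's; leave alone
- bottle: amber bottle, 60 across, 130 tall, leave alone; origin: centre of its underside
- timer: white bench timer 60 x 65 x 18, leave alone; origin: centre of its underside
- dishes: block of three stacked white dishes, 94 across, 45 tall, leave alone; origin: centre of its underside

How it is judged:
By the outcome, as a careful person would: the job done as asked, in the order asked, and still so for the second after the job is handed in, while the arm keeps its last pose, push and grip.
It also fails if it takes over 43 s, if anything falls off the work surface, if the arm or the gripper's body presses on something with over 40 N, if the wrist force passes 120 N, or if a joint passes its speed limit or range.

### The arm

A 6-joint arm with a two-finger parallel gripper is mounted at the origin on the work surface. World frame = base frame: x ahead of the robot, y to its left, z up, the work surface at z = 0. Lengths are in m, angles in rad, forces in N, time in s.
With the tool pointing down it reaches from about 0.35 to 0.775 m from the base axis. Payload 7.3 kg.
Tool frame: the origin (TCP) lies between the finger pads; the fingertips stand 25 mm ahead of it and the grasp point (between the pads) lies 6 mm ahead of it (manip.tip_extent is the z of the fingertips in the tool frame, in m); z points along the fingers, y is the line along which they close (so a half turn about z gives the same grasp; the last joint's range is limited). The gripper opens to 92 mm and grips with 3 to 60 N. Pads are 19 mm wide; open, the fingers measure 130 mm over their backs; the gripper's body (75 mm by 190 mm) begins 47 mm behind the grasp point.
Start: joints at [-1.493, 0.342, 1.524, -0, 1.275, -0.146], TCP at [0.117, -0.512, 0.224] pointing down, gripper open.
Joint ranges: [-2.53, 2.53], [-0.77, 2.02], [0.04, 2.7], [-1, 4.14], [0.28, 2.66], [-3.11, 3.11]. Speed limits (rad/s): [2.57, 2.57, 3.14, 3.14, 3.14, 3.14].

### API

Orientations are given as a unit quaternion [x, y, z, w].
In Python, from station import manip gives the robot as it stands.
- The arm moves only by the shell command python3 -m jog 'ROWS' [FORCE]. ROWS is JSON, a list that holds one entry, the list of rows, each a list of 7 numbers: the shift along the tool's x, y, z as a fraction of full scale, then the turn, a rotation vector about the tool's x, y, z as a fraction of full scale, then the gripper command: -1 is shut, 1 is fully open, values between are in proportion. In form: [[[tx, ty, tz, rx, ry, rz, jaw], ...]]. A call has 1 to 8 rows; each row is the pose to reach, as a shift and turn from the pose commanded when the call began, along the tool's axes at that moment; what a row does not reach only later rows make up. Full scale, the value 1, is 50 cm for a shift and pi/2 rad for a turn. A row lasts 1/12 s, in which the tool goes at most 41.7 mm and 7.16 degrees, less where a joint would pass 70% of its speed; a pose out of reach is approached as far as the arm can. A call with a number of a shift or a turn outside -1 to 1 is refused whole. A call with a gripper value outside its range is refused whole. The fingers move at their own pace and stop on an object; FORCE is the grip in N (left out, the last holds). Time passes only in rows, so rows that repeat a pose let the fingers close. It gives the time, the measured TCP pose, the force, the opening and the grip force at its end, in the units of the state.
- manip.sense(): the state, without advancing time (a new reading comes with each control period).
- manip.snapshot(name): name is "scene" or "top" or "wrist"; returns a dict with "pixels" (384x512x3 uint8, blue, green, red), "K" (3x3 intrinsics, pixels), "rvec" (rotation vector, rad) and "tvec" (3), from world to camera coordinates, as OpenCV has them. Camera axes: x right, y down, z forward; pixel columns grow to the right and rows downward; lengths in m; the calibration is good to about 2 mm. A picture is of the moment at which its call begins. There is no depth.
- manip.job_done(): hands the job in; it is judged then, once.
The state is a dict: "t": time; "joints": joint angles; "qd": joint speeds; "joint_torque": joint torques, N m; "eef_pos": TCP position; "tcp_rot": TCP orientation; "contact_force": force on the tool from outside, world axes, zero at the start; "wrist_torque": the same for the moment, N m; "opening": finger opening in m; "gripper_force": force on a finger pad.
Only numpy, scipy, OpenCV 4.12 (cv2) and the standard library are available. Lean on these libraries where they do the work, as an engineer would, in place of code of your own. Each camera call takes 0.05 s, during which the arm holds its last target. There are 200 camera calls.

## Working session

There is one attempt and no reset: what is moved stays moved. The work goes in short steps, Python scripts to look and compute and a shell command to move; the robot and the scene stay as the last step left them, time stands still between calls to the robot, and variables do not carry over. Pictures are saved under pics/ and viewed, at most 10 in all, crops included, and the job is handed in when it is done.

```bash
mkdir -p pics; cat > h.py <<'E'
import numpy as np, cv2
from station import manip
from scipy.spatial.transform import Rotation as R
def snap(n,f=None):
    s=manip.snapshot(n)
    if f: cv2.imwrite('pics/'+f,s['pixels'])
    return s
def ray(s,uv):
    Rm=cv2.Rodrigues(np.array(s['rvec'],float))[0]; t=np.array(s['tvec'],float).ravel()
    d=Rm.T@np.linalg.inv(s['K'])@np.array([uv[0],uv[1],1.]); return -Rm.T@t,d
def onz(s,uv,z):
    c,d=ray(s,uv); return c+d*(z-c[2])/d[2]
def proj(s,P):
    return cv2.projectPoints(np.array(P,float).reshape(-1,1,3),np.array(s['rvec'],float),np.array(s['tvec'],float),s['K'],None)[0].reshape(-1,2)
def tri(s1,a,s2,b):
    c1,d1=ray(s1,a);c2,d2=ray(s2,b)
    k=np.linalg.lstsq(np.stack([d1,-d2],1),c2-c1,rcond=None)[0]
    p,q=c1+d1*k[0],c2+d2*k[1]; return (p+q)/2,np.linalg.norm(p-q)
E
python3 - <<'E'
from h import *
a=snap('scene','scene.png');b=snap('top','top.png')
for s in(a,b): print(ray(s,(256,192)))
print(manip.sense())
E
```

```text
(array([ 1.1137786 , -0.79725287,  0.861984  ]), array([-0.47460959,  0.64758418, -0.59633055]))
(array([0.45404374, 0.04682911, 1.49385728]), array([ 0.04634994, -0.02158135, -0.99871604]))
{'t': 0.1, 'joints': array([-1.49301364e+00,  3.42665527e-01,  1.52491856e+00, -3.28941524e-06,
        1.27542217e+00, -1.45981188e-01]), 'qd': array([ 0.00149064, -0.00243199, -0.00294805, -0.00064959,  0.00019906,
        0.00094979]), 'joint_torque': array([ 2.04092008e-03, -4.32001126e+01, -2.44695711e+01,  7.18359277e-02,
        5.25547145e-02, -5.16828914e-05]), 'eef_pos': array([ 0.11649923, -0.51152901,  0.22370902]), 'tcp_rot': array([ 9.93747440e-01,  1.11649118e-01,  2.25245503e-05, -7.06445627e-04]), 'contact_force': array([ 0.9667605 , -0.22329878,  0.03843018]), 'wrist_torque': array([0.04725735, 0.03066184, 0.00187671]), 'gripper_force': 0.0, 'opening': 0.09187172804016625}
```

View pics/scene.png

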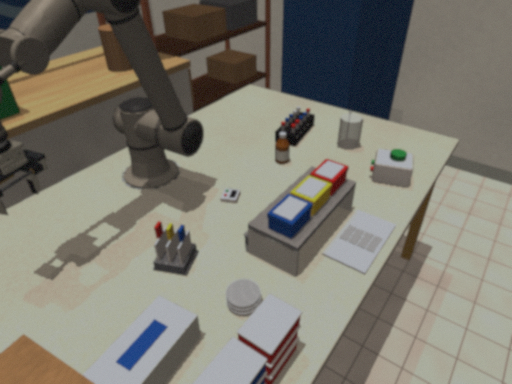

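View pics/top.png

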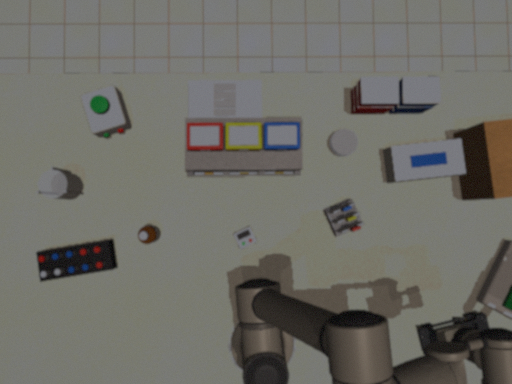

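The scene view shows the stand at about (175,250) with tabs red (158,229), yellow (169,231), blue (181,233). The shelf has the blue box nearest the camera at (290,214). In the top view (up = +x, right = -y), the stand is at (343,217) and turned, and the blue box is at the right end (282,135). The shelf face is near row 172.

```bash
python3 - <<'E'
from h import *
a=snap('scene');b=snap('top')
def blobs(s,roi,lo,hi,nm):
    x0,y0,x1,y1=roi; h=cv2.cvtColor(s['pixels'],cv2.COLOR_BGR2HSV)[y0:y1,x0:x1]
    m=cv2.inRange(h,lo,hi); n,l,st,c=cv2.connectedComponentsWithStats(m)
    out=[]
    for i in range(1,n):
        if st[i,4]>=6:
            out.append(c[i]+[x0,y0]); print(nm,st[i]+[x0,y0,0,0,0],c[i]+[x0,y0])
    return out
cols={'blue':((100,90,40),(130,255,255)),'yel':((20,90,60),(35,255,255)),'red':((0,120,60),(8,255,255))}
for k,(lo,hi) in cols.items():
    blobs(a,(145,215,205,280),lo,hi,'scene '+k); A=blobs(b,(320,190,370,245),lo,hi,'top '+k)
    for q in A: print(onz(b,q,.14))
    for q in blobs(b,(180,110,310,160),lo,hi,'topbox '+k): print('box',onz(b,q,.18))
for uv in[(186,151),(301,151),(186,172),(301,172)]: print('shelf',uv,onz(b,uv,.12))
c1=cv2.resize(b['pixels'][185:250,310:380],None,fx=6,fy=6,interpolation=2)
c2=cv2.resize(b['pixels'][110:180,180:310],None,fx=6,fy=6,interpolation=2)
H=max(c1.shape[0],c2.shape[0]);  o=np.zeros((390+420,780,3),np.uint8); o[:390,:420]=c1;o[390:,:]=c2
c3=cv2.resize(a['pixels'][215:275,145:205],None,fx=6,fy=6,interpolation=2);o[:360,420:780]=c3
cv2.imwrite('pics/crop.png',cv2.resize(o,None,fx=.74,fy=.74,interpolation=cv2.INTER_AREA))
E
```

```text
scene blue [178 226   6  15  63] [180.68253968 233.12698413]
top blue [342 206  10   5  32] [346.40625 207.90625]
[ 0.46303733 -0.26940553  0.14      ]
topbox blue [264 122  36  28 387] [281.18604651 136.47803618]
box [ 0.68666943 -0.06184229  0.18      ]
scene yel [166 223   9  17  99] [169.47474747 231.19191919]
top yel [346 216  10   5  35] [350.74285714 218.08571429]
[ 0.43056645 -0.28249144  0.14      ]
topbox yel [225 122  38  29 460] [243.05869565 136.43913043]
box [0.6877693  0.05645413 0.18      ]
scene red [155 222   7  15  66] [158.06060606 228.84848485]
top red [352 226   8   5  23] [355.13043478 227.73913043]
[ 0.39982556 -0.29575322  0.14      ]
topbox red [187 123  37  28 329] [205.65045593 137.29787234]
box [0.68604878 0.17208901 0.18      ]
shelf (186, 151) [0.6526387  0.24127533 0.12      ]
shelf (301, 151) [ 0.64928641 -0.13043815  0.12      ]
shelf (186, 172) [0.58468591 0.24150374 0.12      ]
shelf (301, 172) [ 0.58094321 -0.12922571  0.12      ]
```

View pics/crop.png

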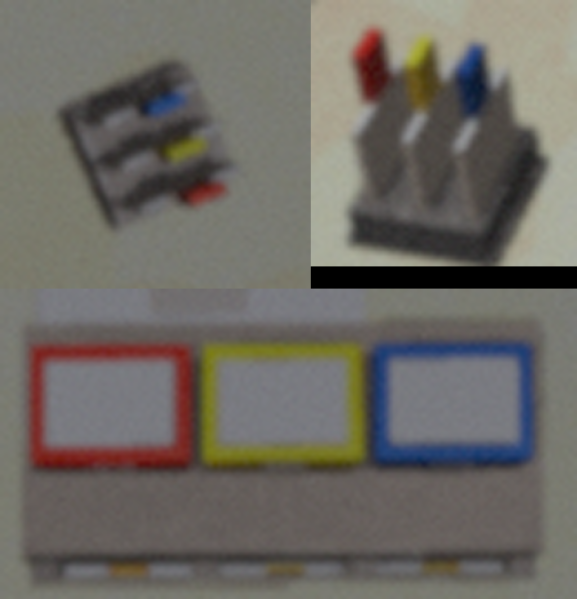

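The backs (plain) face the scene camera, so the cards face the robot. The stand is yawed about +22.6°, and the blue tab is at about (0.463, -0.269). I'll move above it.

```bash
python3 -m jog '[[[0.39,-0.16,-0.03,0,0,-0.055,1],[0.39,-0.16,-0.03,0,0,-0.109,1],[0.39,-0.16,-0.03,0,0,-0.109,1],[0.39,-0.16,-0.03,0,0,-0.109,1],[0.39,-0.16,-0.03,0,0,-0.109,1],[0.39,-0.16,-0.03,0,0,-0.109,1],[0.39,-0.16,-0.03,0,0,-0.109,1],[0.39,-0.16,-0.03,0,0,-0.109,1]]]'
cat > st.py <<'E'
from h import *
s=manip.sense(); M=R.from_quat(s['tcp_rot']).as_matrix()
def go(P,yaw):
    d=M.T@(np.array(P)-s['eef_pos']); cur=np.arctan2(M[1,0],M[0,0])
    T=np.array([[np.cos(yaw),np.sin(yaw),0],[np.sin(yaw),-np.cos(yaw),0],[0,0,-1]]).T
    T=np.array([[np.cos(yaw),np.sin(yaw),0],[np.sin(yaw),-np.cos(yaw),0],[0,0,-1]])
    rv=R.from_matrix(M.T@T).as_rotvec()
    print('rows', np.round(d/.5,4), np.round(rv/(np.pi/2),4))
E
python3 -c "
from st import *
go([.463,-.2694,.25],np.radians(22.6))"
```

```text
t: 0.87
eef_pos: [0.2888, -0.3907, 0.2392]
tcp_rot: [0.98, 0.197, -0.0, 0.0]
contact_force: [0.6, -0.5, -0.4]
opening: 0.0915
gripper_force: 0.0
rows [ 0.4151 -0.0894 -0.0218] [0.     0.0004 0.0011]
```

```bash
python3 -m jog '[[[0.41,-0.09,-0.02,0,0,0,1],[0.41,-0.09,-0.02,0,0,0,1],[0.41,-0.09,-0.02,0,0,0,1],[0.41,-0.09,-0.02,0,0,0,1],[0.41,-0.09,-0.02,0,0,0,1],[0.41,-0.09,-0.02,0,0,0,1],[0.41,-0.09,-0.02,0,0,0,1],[0.41,-0.09,-0.02,0,0,0,1]]]'
python3 -c "
from st import *
go([.463,-.2694,.25],np.radians(22.6))
b=snap('wrist','w1.png')
print(proj(b,[[.463,-.2694,.14]]), ray(b,(256,192)))
h=cv2.cvtColor(b['pixels'],cv2.COLOR_BGR2HSV); m=cv2.inRange(h,(100,90,40),(130,255,255))
n,l,st,c=cv2.connectedComponentsWithStats(m)
for i in range(1,n):
  if st[i,4]>30: print(st[i],c[i],onz(b,c[i],.14))
"
```

```text
t: 1.53
eef_pos: [0.4598, -0.2715, 0.2488]
tcp_rot: [0.981, 0.196, -0.001, -0.0]
contact_force: [-0.1, 0.6, 0.7]
opening: 0.0921
gripper_force: 0.0
rows [ 0.0076 -0.0014 -0.0025] [-0.0003  0.0008 -0.0004]
[[250.10141561 186.38061888]] (array([ 0.53239591, -0.24120717,  0.40846767]), array([-0.25683187, -0.12287297, -0.95874174]))
[237 173  35  22 707] [253.98585573 183.90947666] [ 0.46610118 -0.27148942  0.14      ]
```

View pics/w1.png

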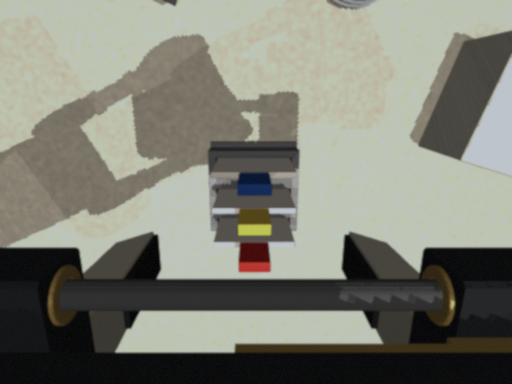

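The wrist view shows the blue tab at about (254,184): bright top in the lower half, dark back face in the upper half. No card is visible on the backs, and the stand looks aligned with the tool. Next I'll measure the bright tab top and its yaw.

```bash
python3 -c "
from st import *
b=cv2.imread('pics/w1.png'); s=snap('wrist')
h=cv2.cvtColor(b,cv2.COLOR_BGR2HSV)
print(h[170:200,254].tolist())
for nm,lo,hi in(('b',(100,90,115),(130,255,255)),('y',(20,90,150),(35,255,255)),('r',(0,120,150),(8,255,255))):
  m=cv2.inRange(h,lo,hi);n,l,st,c=cv2.connectedComponentsWithStats(m)
  i=1+st[1:,4].argmax(); x,y,w,hh,_=st[i]
  P=[onz(s,p,.14) for p in((x-.5,y+hh/2-.5),(x+w-.5,y+hh/2-.5),(x+w/2-.5,y-.5),(x+w/2-.5,y+hh-.5))]
  print(nm,st[i],(P[0]+P[1])/2,np.linalg.norm(P[1]-P[0]),np.linalg.norm(P[3]-P[2]))
  p=cv2.findNonZero(m*(l==i).astype('uint8'));print(cv2.minAreaRect(p))
"
```

```text
[[17, 27, 84], [12, 17, 77], [112, 40, 70], [111, 115, 60], [110, 185, 51], [109, 230, 50], [109, 205, 51], [110, 224, 49], [110, 200, 51], [110, 219, 50], [109, 214, 50], [109, 201, 52], [108, 215, 51], [110, 193, 58], [110, 201, 75], [109, 199, 86], [109, 200, 88], [109, 197, 88], [110, 192, 89], [109, 205, 87], [109, 193, 87], [109, 199, 87], [110, 196, 87], [110, 196, 87], [111, 176, 84], [114, 84, 76], [165, 7, 73], [19, 25, 82], [19, 24, 84], [15, 24, 84]]Traceback (most recent call last):
  File "<string>", line 8, in <module>
    i=1+st[1:,4].argmax(); x,y,w,hh,_=st[i]
        ~~~~~~~~~~~~~~~^^
ValueError: attempt to get argmax of an empty sequence
```

```bash
python3 -c "
from st import *
b=cv2.imread('pics/w1.png'); s=snap('wrist')
h=cv2.cvtColor(b,cv2.COLOR_BGR2HSV)
print(h[205:275:3,254].tolist())
for nm,lo,hi in(('b',(100,90,68),(130,255,255)),):
  m=cv2.inRange(h,lo,hi);n,l,st,c=cv2.connectedComponentsWithStats(m)
  i=1+st[1:,4].argmax(); x,y,w,hh,_=st[i]
  P=[onz(s,p,.14) for p in((x-.5,y+hh/2-.5),(x+w-.5,y+hh/2-.5),(x+w/2-.5,y-.5),(x+w/2-.5,y+hh-.5))]
  print(nm,st[i],(P[0]+P[1])/2,np.linalg.norm(P[1]-P[0]),np.linalg.norm(P[3]-P[2]))
  p=cv2.findNonZero(m*(l==i).astype('uint8'));print(cv2.minAreaRect(p))
  c=(P[0]+P[1])/2; d=P[0]-P[1]; print('yaw',np.degrees(np.arctan2(-d[0],d[1])))
  go([c[0],c[1],.122+.006],np.radians(22.6))
"
```

```text
[[17, 27, 84], [22, 90, 93], [23, 183, 82], [23, 184, 83], [23, 179, 84], [23, 184, 83], [23, 182, 105], [32, 145, 193], [32, 148, 198], [32, 152, 196], [31, 119, 139], [17, 27, 86], [11, 39, 91], [1, 200, 69], [1, 211, 69], [2, 218, 68], [1, 211, 69], [1, 218, 69], [2, 218, 69], [1, 194, 147], [1, 185, 182], [1, 190, 183], [2, 142, 183], [43, 18, 196]]
b [237 184  35  11 375] [ 0.46176116 -0.27351752  0.14      ] 0.0282618549215544 0.009239456828257919
((254.0, 189.0), (10.0, 34.0), 90.0)
yaw 22.508932569902164
rows [0.0033 0.0049 0.2421] [-0.0002  0.0005 -0.0014]
```

```bash
python3 -m jog '[[[0.0033,0.005,0.06,0,0,0,0.2],[0.0033,0.005,0.12,0,0,0,0.2],[0.0033,0.005,0.18,0,0,0,0.1],[0.0033,0.005,0.22,0,0,0,0.1],[0.0033,0.005,0.242,0,0,0,0],[0.0033,0.005,0.242,0,0,0,0],[0.0033,0.005,0.242,0,0,0,0],[0.0033,0.005,0.242,0,0,0,0]]]' 25
python3 -m jog '[[[0,0,0,0,0,0,-0.4],[0,0,0,0,0,0,-0.6],[0,0,0,0,0,0,-1],[0,0,0,0,0,0,-1],[0,0,0,0,0,0,-1],[0,0,0,0,0,0,-1]]]' 25
python3 -c "
from st import *
print(s['eef_pos'],s['contact_force'],s['wrist_torque'],s['opening'])
go([.4618,-.2735,.128],np.radians(22.5))"
```

```text
t: 2.35
eef_pos: [0.4634, -0.273, 0.1294]
tcp_rot: [0.981, 0.196, 0.001, 0.001]
contact_force: [0.0, -0.4, 0.6]
opening: 0.0471
gripper_force: 0.0
t: 2.85
eef_pos: [0.4637, -0.2722, 0.1289]
tcp_rot: [0.981, 0.196, 0.0, 0.001]
contact_force: [-0.6, -1.3, 3.7]
opening: 0.0274
gripper_force: 25.0
[ 0.46372939 -0.27224407  0.12894367] [-0.64952854 -1.29196657  3.72223935] [-0.13775061 -0.0233458   0.03387925] 0.02744296804588418
rows [-0.0045  0.0008  0.0019] [ 0.001  -0.0004  0.0015]
```

```bash
python3 -m jog '[[[0,0,-0.03,0,0,0,-1],[0,0,-0.07,0,0,0,-1],[0,0,-0.12,0,0,0,-1],[0,0,-0.17,0,0,0,-1],[0,0,-0.2,0,0,0,-1],[0,0,-0.2,0,0,0,-1]]]' 25
python3 -c "
from st import *
print(s['contact_force'],s['opening'])
go([.530,-.064,.23],np.radians(-0.6))"
```

```text
t: 3.35
eef_pos: [0.4645, -0.2727, 0.2315]
tcp_rot: [0.981, 0.196, 0.002, 0.002]
contact_force: [-0.7, -0.8, -0.9]
opening: 0.0273
gripper_force: 25.0
[-0.65605051 -0.7911216  -0.85298473] 0.027273898019992814
rows [ 0.2815 -0.3348  0.0021] [ 0.0029 -0.0025  0.2583]
```

```bash
python3 -m jog '[[[0.05,-0.06,0,0,0,0.05,-1],[0.1,-0.12,0,0,0,0.1,-1],[0.15,-0.18,0,0,0,0.15,-1],[0.2,-0.24,0,0,0,0.2,-1],[0.25,-0.3,0,0,0,0.258,-1],[0.28,-0.335,0,0,0,0.258,-1],[0.28,-0.335,0,0,0,0.258,-1],[0.28,-0.335,0,0,0,0.258,-1]]]'
python3 -c "
from st import *
print(s['eef_pos'],s['tcp_rot'])
go([.530,-.064,.23],np.radians(-0.6))
snap('wrist','w2.png');snap('scene','s2.png');snap('top','t2.png')
a=cv2.imread('pics/s2.png')[130:280,220:370];b=cv2.imread('pics/t2.png')[110:210,180:310]
a=cv2.resize(a,(390,390));b=cv2.resize(b,(400,308));o=np.zeros((390,790,3),'uint8');o[:,:390]=a;o[:308,390:]=b
cv2.imwrite('pics/c2.png',o)"
```

```text
t: 4.02
eef_pos: [0.5275, -0.0621, 0.2268]
tcp_rot: [1.0, -0.003, -0.001, -0.0]
contact_force: [-0.6, -0.6, -1.1]
opening: 0.0272
gripper_force: 25.0
[ 0.5275438  -0.06213592  0.22676604] [ 9.99993056e-01 -3.48235853e-03 -1.32052126e-03 -1.34189044e-04]
rows [ 0.0049  0.0037 -0.0065] [-0.0002  0.0017  0.0022]
```

View pics/w2.png

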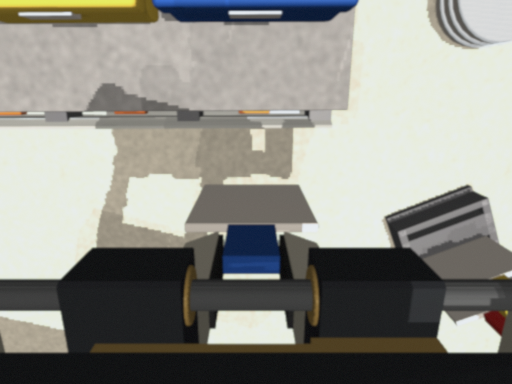

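View pics/c2.png

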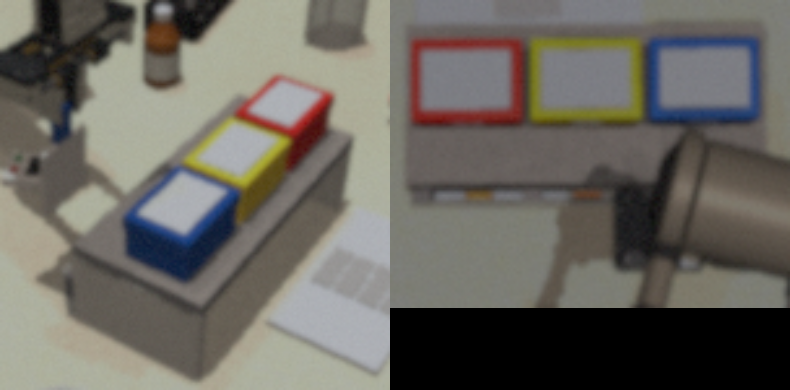

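The wrist view shows the shelf's front top edge at row ~110, with its right end at col ~349. The blue bay's spring is at (256,112), the dividers at (188,116) and (320,116), and the held plate spans cols 187–316 at row ~222. In c2 the holder is upright with its back towards the shelf.

```bash
python3 -c "
from st import *
b=snap('wrist');im=b['pixels'];g=cv2.cvtColor(im,6).astype(int);h=cv2.cvtColor(im,cv2.COLOR_BGR2HSV)
for c in(188,215,230,285,320,340): print(c,g[98:132,c].tolist())
print('row100',g[100,335:362].tolist()); print('row117',g[117,170:206].tolist(),g[117,300:340].tolist()); print('row113',g[113,225:290].tolist())
m=cv2.inRange(h,(8,120,60),(22,255,255));m[130:]=0;m[:100]=0
n,l,st,c=cv2.connectedComponentsWithStats(m)
for i in range(1,n):
  if st[i,4]>5: print(st[i],c[i],onz(b,c[i],.045))
for r in(190,205,218,224,228): print('r',r,g[r,180:210].tolist(),g[r,295:325].tolist())
for c in(200,215,290,305): print('col',c,g[178:235,c].tolist())
"
```

```text
188 [169, 172, 173, 176, 177, 177, 178, 179, 179, 179, 182, 179, 161, 119, 88, 84, 85, 85, 84, 84, 85, 84, 90, 105, 120, 123, 125, 128, 132, 136, 149, 161, 165, 164]
215 [182, 181, 181, 181, 178, 176, 175, 174, 174, 173, 175, 173, 158, 157, 161, 162, 156, 130, 111, 125, 129, 127, 124, 123, 124, 125, 126, 128, 132, 135, 140, 144, 144, 144]
230 [176, 176, 175, 177, 177, 178, 179, 180, 181, 180, 180, 171, 150, 151, 161, 162, 155, 123, 111, 131, 133, 125, 123, 123, 124, 125, 125, 128, 132, 135, 140, 143, 145, 143]
285 [172, 172, 173, 175, 176, 177, 178, 178, 178, 178, 176, 171, 191, 224, 228, 194, 144, 123, 153, 178, 171, 144, 129, 128, 125, 126, 125, 131, 131, 132, 136, 138, 141, 143]
320 [186, 185, 185, 182, 180, 179, 177, 176, 177, 175, 169, 154, 162, 171, 174, 175, 173, 173, 174, 174, 174, 172, 168, 167, 167, 170, 187, 208, 219, 227, 232, 234, 235, 235]
340 [173, 172, 173, 175, 176, 177, 177, 176, 174, 171, 167, 180, 215, 228, 230, 230, 230, 230, 231, 232, 232, 232, 232, 232, 232, 232, 233, 233, 234, 234, 234, 234, 234, 234]
row100 [180, 177, 176, 174, 174, 173, 173, 174, 183, 213, 2
[... 3053 characters left out ...]
105, 105, 105, 105, 105, 104, 104, 104, 105, 105, 112, 138, 163, 174, 176, 175, 175, 175, 171, 155, 122, 97, 91]
col 290 [226, 230, 231, 231, 228, 223, 189, 140, 110, 106, 105, 104, 104, 105, 104, 105, 105, 104, 104, 106, 105, 105, 105, 105, 104, 106, 106, 104, 105, 105, 105, 105, 106, 105, 104, 105, 105, 105, 104, 104, 105, 105, 104, 105, 112, 140, 164, 175, 178, 178, 176, 176, 174, 176, 179, 153, 115]
col 305 [233, 234, 234, 234, 234, 234, 234, 234, 234, 234, 234, 234, 234, 234, 234, 233, 231, 229, 220, 203, 175, 147, 126, 113, 106, 105, 104, 104, 105, 104, 106, 104, 104, 105, 104, 105, 105, 104, 105, 105, 104, 104, 105, 106, 126, 185, 226, 234, 236, 236, 236, 236, 236, 234, 230, 231, 233]
```

```bash
python3 -c "
from st import *
b=snap('wrist')
z=s['eef_pos'][2]; print(s['eef_pos'])
for n,p,zz in [('edge188',(188,110.3),.12),('edge230',(230,109.3),.12),('edge320',(320,108.7),.12),('edge340',(340,109),.12),('corner',(346,109),.12),('div L',(185.5,117),.066),('divR',(316.3,117),.066),('divRend',(327.5,117),.066),
 ('plate topL',(184.5,222.7),z-.031),('plate topR',(317.5,222.7),z-.031),('top@215',(215,222.7),z-.031),('top@290',(290,222.7),z-.031),('bot@215',(215,184.3),z-.121),('bot@290',(290,184.6),z-.121),('L190',(200.3,190),z-.121+.012),('R190',(300.9,190),z-.109)]:
  print(n,onz(b,p,zz))
"
```

```text
[ 0.52762645 -0.06456379  0.22777958]
edge188 [ 0.59154746 -0.01774467  0.12      ]
edge230 [ 0.59192956 -0.04934909  0.12      ]
edge320 [ 0.59162007 -0.11697036  0.12      ]
edge340 [ 0.59123444 -0.13201165  0.12      ]
corner [ 0.59118455 -0.1365212   0.12      ]
div L [ 0.58270452 -0.00555618  0.066     ]
divR [ 0.58138757 -0.12444141  0.066     ]
divRend [ 0.58127478 -0.13462403  0.066     ]
plate topL [ 0.53122186 -0.02514857  0.19677958]
plate topR [ 0.53033506 -0.10362724  0.19677958]
top@215 [ 0.53101854 -0.04314159  0.19677958]
top@290 [ 0.53051846 -0.08739677  0.19677958]
bot@215 [ 0.53010837 -0.03423909  0.10677958]
bot@290 [ 0.5291409  -0.0972265   0.10677958]
L190 [ 0.52872327 -0.02348603  0.11877958]
R190 [ 0.5278109  -0.10475341  0.11877958]
```

The plate's back is about 60 mm short of the face, y is centred within 1 mm, and the yaw matches within about 0.5°. Next I'll approach at bottom height of about 85 mm.

```bash
python3 -m jog '[[[0.02,0,0.02,0,0,0,-1],[0.04,0,0.044,0,0,0,-1],[0.06,0,0.044,0,0,0,-1],[0.08,0,0.044,0,0,0,-1],[0.1,0,0.044,0,0,0,-1],[0.104,0,0.044,0,0,0,-1],[0.104,0,0.044,0,0,0,-1],[0.104,0,0.044,0,0,0,-1]]]'
python3 -m jog '[[[0.002,0,0,0,0,0,-1],[0.004,0,0,0,0,0,-1],[0.006,0,0,0,0,0,-1],[0.008,0,0,0,0,0,-1],[0.008,0,0,0,0,0,-1],[0.008,0,0,0,0,0,-1]]]'
python3 -c "
from st import *
print(s['eef_pos'],s['tcp_rot'],s['contact_force'],s['wrist_torque'])
b=snap('wrist','w3.png')"
```

```text
t: 4.93
eef_pos: [0.5795, -0.0645, 0.2061]
tcp_rot: [1.0, -0.006, -0.0, 0.0]
contact_force: [0.0, 0.3, -1.0]
opening: 0.0273
gripper_force: 25.0
t: 5.43
eef_pos: [0.5841, -0.0639, 0.2063]
tcp_rot: [1.0, -0.005, 0.0, 0.0]
contact_force: [-1.0, -0.1, -0.8]
opening: 0.0274
gripper_force: 25.0
[ 0.58405666 -0.06394252  0.20632115] [ 9.99987182e-01 -5.06288805e-03  8.82195426e-06  5.02011710e-05] [-1.02092847 -0.0955521  -0.77514387] [ 0.02653534 -0.02936188 -0.01782457]
```

View pics/w3.png

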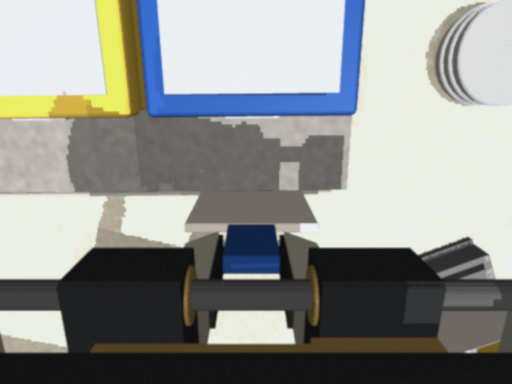

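The plate sits just in front of the shelf edge (row 191), parallel to it, and inside the blue box's bay. I'll creep to contact.

```bash
python3 -m jog '[[[0.002,0,0,0,0,0,-1],[0.004,0,0,0,0,0,-1],[0.006,0,0,0,0,0,-1],[0.006,0,0,0,0,0,-1]]]'; python3 -m jog '[[[0.001,0,0,0,0,0,-1],[0.002,0,0,0,0,0,-1],[0.003,0,0,0,0,0,-1],[0.003,0,0,0,0,0,-1]]]'
```

```text
t: 5.82
eef_pos: [0.5873, -0.064, 0.2063]
tcp_rot: [1.0, -0.005, 0.0, 0.0]
contact_force: [-0.0, -0.4, -1.2]
opening: 0.0274
gripper_force: 25.0
t: 6.15
eef_pos: [0.5886, -0.064, 0.2063]
tcp_rot: [1.0, -0.005, -0.0, 0.0]
contact_force: [0.1, -0.9, -1.8]
opening: 0.0273
gripper_force: 25.0
```

```bash
python3 -m jog '[[[0.001,0,0,0,0,0,-1],[0.002,0,0,0,0,0,-1],[0.003,0,0,0,0,0,-1],[0.003,0,0,0,0,0,-1]]]'; python3 -m jog '[[[0.001,0,0,0,0,0,-1],[0.002,0,0,0,0,0,-1],[0.002,0,0,0,0,0,-1]]]';python3 -c "
from st import *
print(s['eef_pos'],s['tcp_rot'],s['contact_force'],s['wrist_torque'])"
```

```text
t: 6.48
eef_pos: [0.5901, -0.0641, 0.2063]
tcp_rot: [1.0, -0.005, -0.0, 0.0]
contact_force: [-0.5, 0.1, -0.7]
opening: 0.0273
gripper_force: 25.0
t: 6.73
eef_pos: [0.5911, -0.0641, 0.2063]
tcp_rot: [1.0, -0.005, -0.0, 0.0]
contact_force: [-1.1, -0.5, -0.0]
opening: 0.0275
gripper_force: 25.0
[ 0.59106827 -0.06407416  0.20630672] [ 9.99986927e-01 -5.11279805e-03 -5.75853915e-05  4.76726687e-05] [-1.06556127 -0.46475914 -0.03075371] [-0.00182414  0.24420869 -0.0335453 ]
```

```bash
for i in 1 2; do python3 -m jog '[[[0.001,0,0,0,0,0,-1],[0.002,0,0,0,0,0,-1],[0.002,0,0,0,0,0,-1],[0.002,0,0,0,0,0,-1]]]';python3 -c "
from st import *
print(s['eef_pos'],s['tcp_rot'],s['contact_force'],s['wrist_torque'])"; done
```

```text
t: 7.07
eef_pos: [0.592, -0.0641, 0.2063]
tcp_rot: [1.0, -0.005, -0.0, 0.0]
contact_force: [-1.3, -0.8, -0.8]
opening: 0.0274
gripper_force: 25.0
[ 0.59202598 -0.06406228  0.20629922] [ 9.99986965e-01 -5.10528069e-03 -6.24763044e-05  5.25951950e-05] [-1.2780066  -0.7965923  -0.76969497] [0.00079037 0.26742712 0.04379074]
t: 7.4
eef_pos: [0.593, -0.0641, 0.2063]
tcp_rot: [1.0, -0.005, -0.0, 0.0]
contact_force: [-1.1, -0.3, -0.3]
opening: 0.027
gripper_force: 25.0
[ 0.59303668 -0.0640989   0.20628191] [ 9.99986818e-01 -5.13389545e-03 -6.40134196e-05  5.42777770e-05] [-1.1333713  -0.32548301 -0.33678428] [-0.01363457  0.34925499  0.03554344]
```

```bash
python3 -c "
from st import *
b=snap('wrist','w4.png');g=cv2.cvtColor(b['pixels'],6).astype(int)
z=s['eef_pos'][2]
for c in(150,175,190,205,215,290,305,330): print(c,g[184:236,c].tolist())
for r in(200,206,212,218): print(r,g[r,180:212].tolist(),g[r,292:325].tolist())
"
```

```text
150 [101, 102, 103, 104, 103, 103, 102, 103, 103, 109, 111, 113, 115, 115, 117, 118, 117, 115, 120, 159, 215, 233, 237, 238, 237, 237, 237, 237, 237, 236, 237, 238, 238, 237, 237, 237, 238, 238, 237, 237, 237, 237, 237, 238, 238, 238, 238, 237, 238, 238, 238, 238]
175 [104, 103, 103, 103, 103, 101, 99, 98, 97, 98, 99, 99, 101, 100, 101, 101, 101, 103, 112, 141, 174, 220, 234, 236, 237, 237, 237, 237, 237, 238, 238, 237, 237, 237, 237, 237, 237, 237, 237, 238, 238, 238, 238, 238, 237, 237, 237, 237, 238, 238, 237, 237]
190 [104, 102, 101, 100, 99, 98, 98, 98, 101, 102, 103, 105, 104, 105, 105, 106, 106, 107, 118, 133, 164, 218, 235, 238, 237, 238, 237, 238, 238, 236, 234, 228, 213, 180, 149, 125, 112, 106, 104, 103, 104, 111, 136, 162, 180, 182, 182, 181, 180, 180, 181, 183]
205 [104, 105, 106, 106, 105, 105, 104, 105, 104, 102, 103, 102, 103, 105, 105, 105, 103, 98, 89, 96, 102, 103, 103, 103, 103, 104, 103, 103, 103, 103, 103, 103, 102, 103, 104, 104, 104, 103, 103, 103, 103, 111, 137, 163, 178, 182, 182, 181, 181, 180, 171, 140]
215 [100, 102, 103, 103, 105, 106, 106, 107, 107, 106
[... 1619 characters left out ...]
37, 238, 238, 237, 237, 237, 237, 236]
212 [237, 237, 237, 237, 237, 237, 238, 238, 238, 238, 238, 235, 221, 174, 125, 107, 104, 103, 103, 102, 104, 103, 104, 103, 102, 103, 103, 103, 103, 104, 103, 103] [103, 103, 104, 103, 104, 103, 104, 103, 104, 104, 102, 102, 103, 103, 103, 105, 114, 150, 206, 231, 237, 237, 237, 237, 237, 237, 237, 237, 237, 237, 238, 238, 238]
218 [235, 236, 237, 236, 237, 237, 237, 237, 230, 201, 149, 114, 104, 104, 104, 103, 102, 104, 103, 104, 104, 103, 103, 103, 103, 104, 102, 103, 103, 103, 102, 104] [103, 103, 103, 103, 103, 101, 104, 103, 103, 104, 103, 104, 102, 103, 104, 103, 103, 103, 103, 111, 143, 190, 226, 235, 237, 238, 237, 237, 237, 237, 237, 237, 237]
```

View pics/w4.png

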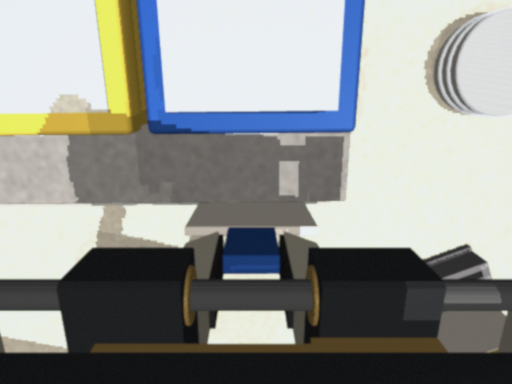

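```bash
python3 -c "
from st import *
b=snap('wrist');z=s['eef_pos'][2];h=cv2.cvtColor(b['pixels'],cv2.COLOR_BGR2HSV)
print(s['eef_pos'])
for n,p,zz in [('e150',(150,203.3),.12),('e175',(175,203.7),.12),('e330',(330,200.7),.12),('top215',(215,226),z-.031),('top290',(290,226),z-.031),('top305',(305,225.7),z-.031)]: print(n,onz(b,p,zz))
for f in('w1','w2','w3','w4'):
  q=cv2.cvtColor(cv2.imread('pics/%s.png'%f),cv2.COLOR_BGR2HSV)[:,254]; print(f,[(i,int(q[i,2])) for i in range(222,276) if q[i,1]>90 and 100<q[i,0]<130][::2])
"
```

```text
[ 0.59301605 -0.06408875  0.20628841]
e150 [0.59069971 0.01166192 0.12      ]
e175 [ 0.59020218 -0.00701575  0.12      ]
e330 [ 0.59143082 -0.12290899  0.12      ]
top215 [ 0.59431849 -0.0425737   0.17528841]
top290 [ 0.59388307 -0.08696849  0.17528841]
top305 [ 0.59398679 -0.09584232  0.17528841]
w1 []
w2 [(225, 75), (227, 65), (229, 66), (231, 67), (233, 67), (235, 66), (237, 67), (239, 66), (241, 66), (243, 67), (245, 66), (247, 66), (249, 67), (251, 67), (253, 68), (255, 81), (257, 108), (259, 112), (261, 114), (263, 126), (265, 126), (267, 113), (269, 111), (271, 111)]
w3 [(225, 74), (227, 67), (229, 69), (231, 68), (233, 67), (235, 68), (237, 68), (239, 70), (241, 67), (243, 68), (245, 67), (247, 69), (249, 68), (251, 70), (253, 67), (255, 85), (257, 111), (259, 114), (261, 116), (263, 125), (265, 132), (267, 121), (269, 114), (271, 114)]
w4 [(228, 72), (230, 65), (232, 65), (234, 66), (236, 65), (238, 65), (240, 65), (242, 67), (244, 65), (246, 66), (248, 65), (250, 66), (252, 67), (254, 74), (256, 108), (258, 116), (260, 116), (262, 116), (264, 119), (266, 133), (268, 130), (270, 116), (272, 118)]
```

The w4 view shows the plate's top back edge dropped from row 223 to 226 while the tab top stayed put. The holder has therefore pivoted in the pads by about 3.4°, bottom toward the robot, and rests on the shelf's top edge. I'll back off, grip harder, pitch it back and re-measure.

```bash
python3 -m jog '[[[-0.006,0,0,0,0,0,-1],[-0.012,0,0,0,0,0,-1],[-0.02,0,0,0,0,0,-1],[-0.026,0,0,0,0.01,0,-1],[-0.026,0,0,0,0.025,0,-1],[-0.026,0,0,0,0.044,0,-1],[-0.026,0,0,0,0.044,0,-1],[-0.026,0,0,0,0.044,0,-1]]]' 45
python3 -c "
from st import *
print(s['eef_pos'],s['tcp_rot'],s['contact_force'],s['wrist_torque'],'tilt',np.degrees(np.arctan2(M[0,2],-M[2,2])))
b=snap('wrist','w5.png');g=cv2.cvtColor(b['pixels'],6).astype(int)
a=snap('scene','s5.png')
h=cv2.cvtColor(b['pixels'],cv2.COLOR_BGR2HSV)[:,254]
print([(i,int(h[i,2])) for i in range(216,280) if h[i,1]>90 and 100<h[i,0]<130])
for c in(150,190,205,215,290,305,330): print(c,g[170:236,c].tolist())
cv2.imwrite('pics/s5c.png',cv2.resize(a['pixels'][150:260,200:310],None,fx=5,fy=5,interpolation=2))
"
```

```text
t: 8.17
eef_pos: [0.5797, -0.064, 0.2067]
tcp_rot: [0.999, -0.005, 0.035, 0.0]
contact_force: [0.4, 0.4, -0.1]
opening: 0.0274
gripper_force: 45.0
[ 0.57965047 -0.06396521  0.20669405] [ 9.99384031e-01 -5.24499243e-03  3.46983574e-02  2.69006416e-04] [ 0.44370612  0.35638068 -0.14661097] [0.02258456 0.10692139 0.01095719] tilt 3.9767217112693407
[(225, 83), (226, 70), (227, 69), (228, 70), (229, 69), (230, 69), (231, 71), (232, 69), (233, 69), (234, 70), (235, 71), (236, 71), (237, 70), (238, 71), (239, 70), (240, 71), (241, 71), (242, 70), (243, 72), (244, 71), (245, 69), (246, 71), (247, 70), (248, 71), (249, 71), (250, 71), (251, 70), (252, 72), (253, 70), (254, 74), (255, 86), (256, 102), (257, 111), (258, 114), (259, 115), (260, 114), (261, 114), (262, 115), (263, 115), (264, 113), (265, 113), (266, 113), (267, 113), (268, 112), (269, 113), (270, 114), (271, 113), (272, 117)]
150 [100, 101, 102, 103, 103, 103, 103, 104, 105, 104, 104, 103, 101, 100, 101, 102, 102, 103, 105, 104, 104, 102, 104, 118, 127, 128, 131, 132, 138, 148, 156, 166, 185, 219, 232, 235, 237, 237, 237, 238, 2
[... 1430 characters left out ...]
9, 177, 183, 191, 164, 120, 98]
305 [107, 107, 108, 106, 106, 105, 105, 104, 103, 103, 103, 103, 105, 105, 105, 105, 103, 103, 103, 102, 102, 103, 116, 124, 125, 122, 121, 122, 120, 119, 121, 116, 113, 110, 111, 110, 112, 111, 111, 111, 112, 111, 112, 113, 112, 112, 113, 113, 113, 113, 112, 113, 133, 189, 228, 238, 239, 239, 239, 239, 239, 238, 234, 235, 237, 237]
330 [101, 101, 102, 103, 101, 103, 103, 102, 102, 102, 101, 101, 100, 99, 100, 100, 102, 103, 103, 102, 115, 161, 208, 220, 216, 208, 209, 226, 233, 234, 235, 237, 237, 237, 238, 237, 238, 237, 238, 238, 238, 238, 237, 238, 237, 238, 237, 236, 237, 237, 237, 237, 237, 237, 237, 237, 237, 237, 237, 237, 237, 236, 237, 237, 237, 237]
```

View pics/w5.png

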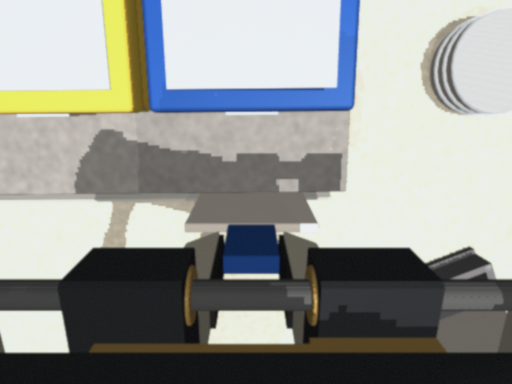

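The w5 view shows the plate's top edge back at row 223, so the deflection was elastic. The fix is a small forward lead and a light touch. I'll set the tool tilt to about 1.4° and creep in, watching the wrist torque.

```bash
cat > f.py <<'E'
from st import *
print('P',np.round(s['eef_pos'],4),'F',np.round(s['contact_force'],2),'T',np.round(s['wrist_torque'],3),'tilt %.2f roll %.2f'%(np.degrees(np.arctan2(M[0,2],-M[2,2])),np.degrees(np.arctan2(M[1,2],-M[2,2]))))
E
python3 -m jog '[[[0,0,0,0,-0.029,0,-1],[0,0,0,0,-0.029,0,-1],[0.004,0,0,0,-0.029,0,-1],[0.008,0,0,0,-0.029,0,-1],[0.01,0,0,0,-0.029,0,-1],[0.01,0,0,0,-0.029,0,-1],[0.01,0,0,0,-0.029,0,-1]]]' >/dev/null; python3 f.py
for i in 1 2 3; do python3 -m jog '[[[0.001,0,0,0,0,0,-1],[0.002,0,0,0,0,0,-1],[0.002,0,0,0,0,0,-1],[0.002,0,0,0,0,0,-1]]]' >/dev/null; python3 f.py; done
```

```text
P [ 0.585  -0.064   0.2066] F [ 0.96  0.62 -0.68] T [ 0.053 -0.04  -0.018] tilt 1.36 roll -0.02
P [ 0.586  -0.064   0.2067] F [-0.52  0.03 -0.56] T [0.018 0.077 0.001] tilt 1.35 roll -0.02
P [ 0.5871 -0.064   0.2067] F [ 0.18 -0.16 -0.89] T [ 0.029  0.118 -0.004] tilt 1.35 roll -0.02
P [ 0.588  -0.064   0.2067] F [-0.26 -0.41 -0.59] T [ 0.014  0.128 -0.024] tilt 1.35 roll -0.02
```

```bash
for i in 1 2; do python3 -m jog '[[[0.001,0,0,0,0,0,-1],[0.0015,0,0,0,0,0,-1],[0.0015,0,0,0,0,0,-1],[0.0015,0,0,0,0,0,-1]]]' >/dev/null; python3 f.py; done
python3 -c "
from st import *
b=snap('wrist','w6.png');g=cv2.cvtColor(b['pixels'],6).astype(int)
z=s['eef_pos'][2]
for c in(150,175,215,290,330): print(c,g[192:232,c].tolist())
"
```

```text
P [ 0.5887 -0.064   0.2067] F [-0.79 -0.52 -0.62] T [-0.006  0.261  0.016] tilt 1.34 roll -0.02
P [ 0.5895 -0.064   0.2067] F [-1.2   0.7  -0.07] T [0.025 0.286 0.048] tilt 1.34 roll -0.02
150 [101, 100, 102, 104, 106, 107, 112, 113, 113, 123, 139, 150, 173, 220, 235, 238, 237, 237, 237, 237, 237, 237, 237, 237, 237, 237, 237, 238, 238, 237, 237, 237, 238, 238, 238, 238, 238, 238, 237, 238]
175 [104, 102, 100, 101, 101, 101, 102, 101, 105, 124, 144, 158, 187, 225, 236, 237, 237, 237, 237, 238, 237, 237, 237, 237, 237, 237, 237, 237, 237, 237, 237, 237, 238, 238, 238, 238, 237, 238, 238, 237]
215 [105, 103, 103, 102, 102, 103, 103, 102, 103, 104, 106, 105, 106, 105, 105, 105, 106, 106, 106, 105, 107, 104, 104, 104, 105, 106, 105, 106, 105, 106, 105, 105, 111, 134, 161, 178, 182, 180, 180, 168]
290 [170, 170, 162, 132, 107, 103, 101, 93, 99, 104, 106, 106, 107, 106, 106, 106, 104, 105, 105, 104, 106, 106, 106, 105, 106, 105, 105, 104, 106, 106, 105, 106, 114, 140, 166, 181, 183, 184, 182, 180]
330 [100, 100, 101, 101, 103, 103, 130, 183, 211, 226, 234, 236, 237, 238, 238, 238, 238, 238, 237, 238, 238, 238, 238, 238, 237, 237, 237, 237, 237, 237, 237, 238, 237, 237, 237, 236, 237, 237, 237, 237]
```

```bash
python3 -c "
from st import *
b=snap('wrist');z=s['eef_pos'][2]
for n,p,zz in [('e150',(150,204.3),.12),('e175',(175,204.2),.12),('e330',(330,199),.12),('top215',(215,225.2),z-.031),('top290',(290,225.1),z-.031)]: print(n,onz(b,p,zz))
# plate side edges: where left/right silhouette gives tilt
g=cv2.cvtColor(b['pixels'],6).astype(float)
for r in(207,212,217,222):
  L=180+np.argmax(g[r,180:212]<170); Rr=292+np.argmax(g[r,292:325]>170)
  fl=L-1+(g[r,L-1]-170)/(g[r,L-1]-g[r,L]); fr=Rr-1+(170-g[r,Rr-1])/(g[r,Rr]-g[r,Rr-1])
  # intersect the two side rays at 80 mm apart -> depth
  c,dl=ray(b,(fl,r));c,dr=ray(b,(fr,r)); k=.08/np.linalg.norm(dr-dl); print(r,fl,fr,c+k*(dl+dr)/2)
"
```

```text
e150 [0.58831804 0.01186764 0.12      ]
e175 [ 0.58821366 -0.00688316  0.12      ]
e330 [ 0.59114514 -0.12293043  0.12      ]
top215 [ 0.59203148 -0.04256165  0.1757509 ]
top290 [ 0.59165985 -0.0869301   0.1757509 ]
207 195.125 307.3333333333333 [ 0.58951205 -0.06404395  0.13281316]
212 192.16666666666666 309.86 [ 0.58971189 -0.06387907  0.14469037]
217 189.5686274509804 312.78846153846155 [ 0.58991657 -0.06397647  0.15558166]
222 186.61111111111111 315.3333333333333 [ 0.59009202 -0.06383455  0.16549978]
```

```bash
python3 -m jog '[[[-0.001,0,0,0,0.01,0,-1],[-0.001,0,0,0,0.017,0,-1],[-0.001,0,0,0,0.017,0,-1],[-0.001,0,0,0,0.017,0,-1]]]' >/dev/null; python3 f.py
cat > p.py <<'E'
from st import *
b=snap('wrist');z=s['eef_pos'][2]
g=cv2.cvtColor(b['pixels'],6).astype(float); Q=[]
for r in range(206,222):
  L=180+np.argmax(g[r,180:212]<170); Rr=292+np.argmax(g[r,292:325]>170)
  fl=L-1+(g[r,L-1]-170)/(g[r,L-1]-g[r,L]); fr=Rr-1+(170-g[r,Rr-1])/(g[r,Rr]-g[r,Rr-1])
  c,dl=ray(b,(fl,r));c,dr=ray(b,(fr,r)); k=.08/np.linalg.norm(dr-dl); Q.append(c+k*(dl+dr)/2)
Q=np.array(Q); k=np.polyfit(Q[:,2],Q[:,0],1); print('plate tilt deg',-np.degrees(k[0]),'x at .12',np.polyval(k,.12))
col=g[215:232,285:293].mean(1); i=np.argmax(col>140); r=215+i-1+(140-col[i-1])/(col[i]-col[i-1]); print('top row',r,onz(b,(289,r),z-.031))
e=g[185:215,325:335].mean(1); i=np.argmax(e>160); r=185+i-1+(160-e[i-1])/(e[i]-e[i-1]); print('edge row',r,onz(b,(329.5,r),.12))
E
python3 p.py
```

```text
P [ 0.5886 -0.064   0.2067] F [-1.57 -0.02 -2.28] T [0.027 0.371 0.077] tilt 2.86 roll -0.03
plate tilt deg 0.6565409193255402 x at .12 0.5901925238473066
top row 225.91101694915255 [ 0.59105996 -0.08627289  0.17567381]
edge row 200.6286266924565 [ 0.59128013 -0.12253406  0.12      ]
```

The plate is now flat on the face (tilt about 0.2–0.7°, about 1.5 N). Next I'll slide it vertically down, compensating for the tool tilt.

```bash
python3 -m jog '[[[-0.0003,0,0.006,0,0,0,-1],[-0.0006,0,0.012,0,0,0,-1],[-0.0009,0,0.018,0,0,0,-1],[-0.0012,0,0.024,0,0,0,-1],[-0.0015,0,0.03,0,0,0,-1],[-0.0018,0,0.036,0,0,0,-1],[-0.002,0,0.04,0,0,0,-1],[-0.002,0,0.04,0,0,0,-1]]]' >/dev/null; python3 f.py; python3 p.py
```

```text
P [ 0.5887 -0.0639  0.186 ] F [-1.59  0.96 -2.3 ] T [0.066 0.404 0.038] tilt 2.81 roll -0.02
 ** On entry to DLASCL parameter number  4 had an illegal value
 ** On entry to DLASCL parameter number  4 had an illegal value
 ** On entry to DLASCL parameter number  4 had an illegal value
 ** On entry to DLASCL parameter number  4 had an illegal value
 ** On entry to DLASCL parameter number  5 had an illegal value
 ** On entry to DLASCL parameter number  4 had an illegal valuep.py:6: RuntimeWarning: divide by zero encountered in scalar divide
  fl=L-1+(g[r,L-1]-170)/(g[r,L-1]-g[r,L]); fr=Rr-1+(170-g[r,Rr-1])/(g[r,Rr]-g[r,Rr-1])
p.py:7: RuntimeWarning: invalid value encountered in multiply
  c,dl=ray(b,(fl,r));c,dr=ray(b,(fr,r)); k=.08/np.linalg.norm(dr-dl); Q.append(c+k*(dl+dr)/2)
p.py:7: RuntimeWarning: invalid value encountered in add
  c,dl=ray(b,(fl,r));c,dr=ray(b,(fr,r)); k=.08/np.linalg.norm(dr-dl); Q.append(c+k*(dl+dr)/2)
Traceback (most recent call last):
  File "p.py", line 8, in <module>
    Q=np.array(Q); k=np.polyfit(Q[:,2],Q[:,0],1); print('plate tilt deg',-np.degrees(k[0]),'x at .12',np.polyval(k,.12))
                     ~~~~~~~~~~^^^^^^^^^^^^^^^^^
numpy.linalg.LinAlgError: SVD did not converge in Linear Least Squares
```

```bash
for i in 1 2 3; do python3 -m jog '[[[-0.0001,0,0.003,0,0,0,-1],[-0.0003,0,0.006,0,0,0,-1],[-0.0004,0,0.009,0,0,0,-1],[-0.0006,0,0.012,0,0,0,-1],[-0.0006,0,0.012,0,0,0,-1]]]' >/dev/null; python3 f.py; done
```

```text
P [ 0.5889 -0.064   0.1804] F [-2.29  0.31 -1.56] T [0.084 0.515 0.126] tilt 2.85 roll -0.03
P [ 0.5888 -0.064   0.1742] F [-2.23 -0.53 -1.52] T [0.162 0.539 0.115] tilt 2.84 roll -0.02
P [ 0.5888 -0.064   0.1683] F [-2.64  0.38 -1.71] T [0.158 0.582 0.023] tilt 2.84 roll -0.02
```

```bash
python3 -m jog '[[[-0.0001,0,0.002,0,-0.005,0,-1],[-0.0002,0,0.004,0,-0.01,0,-1],[-0.0003,0,0.006,0,-0.015,0,-1],[-0.0003,0,0.006,0,-0.015,0,-1]]]' >/dev/null; python3 f.py; for i in 1 2 3; do python3 -m jog '[[[0,0,0.002,0,0,0,-1],[-0.0001,0,0.004,0,0,0,-1],[-0.0001,0,0.004,0,0,0,-1],[-0.0001,0,0.004,0,0,0,-1]]]' >/dev/null; python3 f.py; done
```

```text
P [ 0.5893 -0.0641  0.1658] F [-2.14 -0.33  2.16] T [0.104 0.699 0.066] tilt 1.51 roll -0.03
P [ 0.5893 -0.0641  0.1642] F [-3.32  0.36  4.76] T [0.084 0.613 0.052] tilt 1.58 roll -0.04
P [ 0.5893 -0.0641  0.162 ] F [-4.1   0.19  4.1 ] T [0.047 0.702 0.045] tilt 1.57 roll -0.03
P [ 0.5892 -0.0641  0.1601] F [-4.68 -0.36  5.97] T [0.096 0.708 0.118] tilt 1.56 roll -0.03
```

```bash
for i in 1 2; do python3 -m jog '[[[-0.0004,0,0.001,0,0,0,-1],[-0.0008,0,0.002,0,0,0,-1],[-0.0008,0,0.003,0,0,0,-1],[-0.0008,0,0.003,0,0,0,-1]]]' >/dev/null; python3 f.py; done;  for i in 1 2 ; do python3 -m jog '[[[0,0,0.001,0,0,0,-1],[0,0,0.002,0,0,0,-1],[0,0,0.002,0,0,0,-1]]]' >/dev/null; python3 f.py; done
```

```text
P [ 0.5891 -0.0641  0.1587] F [-2.61  0.68  5.84] T [0.08  0.599 0.123] tilt 1.60 roll -0.04
P [ 0.589  -0.0641  0.1572] F [-1.58 -0.09  6.08] T [0.122 0.494 0.072] tilt 1.63 roll -0.04
P [ 0.589  -0.0641  0.1563] F [-2.26  0.42  6.68] T [0.092 0.509 0.106] tilt 1.64 roll -0.04
P [ 0.5891 -0.0642  0.156 ] F [-3.41  1.01  9.61] T [0.13  0.715 0.129] tilt 1.67 roll -0.05
```

```bash
python3 -m jog '[[[0,0,0.0006,0,0,0,-1],[0,0,0.001,0,0,0,-1],[0,0,0.001,0,0,0,-1],[0,0,0.001,0,0,0,-1]]]' >/dev/null; python3 f.py; python3 -m jog '[[[0,0,0,0,0,0,-1],[0,0,0,0,0,0,-1],[0,0,0,0,0,0,-1],[0,0,0,0,0,0,-1],[0,0,0,0,0,0,-1],[0,0,0,0,0,0,-1]]]'; python3 f.py
python3 -c "
from st import *
b=snap('wrist','w7.png');t=snap('top','t7.png');z=s['eef_pos'][2]
g=cv2.cvtColor(b['pixels'],6).astype(int)
print(g[200:240,215].tolist());print(g[200:240,290].tolist())
a=snap('scene'); cv2.imwrite('pics/c7.png',np.hstack([cv2.resize(b['pixels'][60:300,120:380],(400,369)),cv2.resize(a['pixels'][140:280,150:300],(395,369))]))
"
```

```text
P [ 0.5891 -0.0642  0.1559] F [-4.84  0.97 12.4 ] T [0.22  0.878 0.087] tilt 1.69 roll -0.06
t: 16.3
eef_pos: [0.5891, -0.0642, 0.156]
tcp_rot: [1.0, -0.005, 0.015, 0.0]
contact_force: [-4.2, -0.2, 12.2]
opening: 0.027
gripper_force: 45.0
P [ 0.5891 -0.0642  0.156 ] F [-4.17 -0.16 12.18] T [0.187 0.88  0.101] tilt 1.69 roll -0.06
[107, 107, 108, 109, 110, 110, 110, 110, 110, 108, 107, 106, 104, 105, 104, 103, 104, 105, 106, 107, 108, 105, 100, 93, 100, 111, 143, 168, 180, 182, 180, 170, 138, 108, 95, 93, 94, 93, 93, 93]
[108, 108, 106, 106, 105, 104, 102, 102, 102, 103, 105, 104, 104, 104, 102, 103, 102, 102, 101, 100, 100, 99, 97, 101, 106, 121, 156, 179, 185, 185, 183, 180, 171, 140, 107, 96, 94, 94, 93, 92]
```

View pics/c7.png

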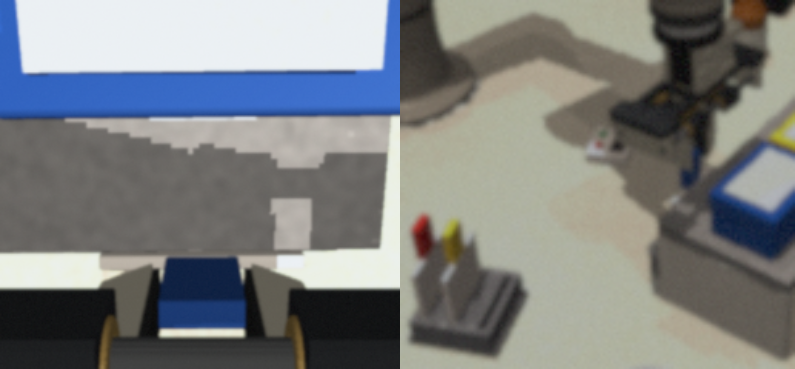

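The holder sits flush at the face with its plate top just above the shelf. The TCP stopped at the predicted height of 0.156 m with force rising sharply to about 12 N, so it is on the rigid floor. The red and yellow holders are undisturbed.

```bash
python3 -c "
from station import manip
print(manip.job_done())"
```

```text
the job is handed in; nothing more can be done
None
```

I handed the job in with the blue holder fully home on the channel floor in front of the blue tip box, card facing out. It was still gripped and pressed down with about 12 N at 16.3 s; my first try at the flat touch tipped it about 3° and was redone before sliding down.

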